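Sweep the bottle caps through the feeder gate

ROBOT

A 7-joint arm with a two-finger parallel gripper is mounted at the origin on the work surface. World frame = base frame: x ahead of the robot, y to its left, z up, the work surface at z = 0. Lengths are in mm, angles in rad, forces in N, time in s.
With the tool pointing down it reaches from about 400 to 900 mm from the base axis. Payload 5.6 kg.
Tool frame: the origin (TCP) lies midway between the tips of the shut fingers; the grasp point (between the pads) lies 19 mm behind it; z points along the fingers, y is the line along which they close (so a half turn about z gives the same grasp; the last joint's range is limited). The gripper opens to 92 mm and grips with 3 to 60 N. Pads are 20 mm wide; open, the fingers measure 128 mm over their backs; the gripper's body (75 mm by 189 mm) begins 69 mm behind the grasp point.
Start: joints at [1.199, 0.468, -0.012, 1.603, 0.006, 1.071, -0.056], TCP at [209.848, -615.203, 181.192] pointing down, gripper open.
Joint ranges: [-2.53, 2.53], [-0.31, 2.02], [-1.57, 1.55], [0.28, 2.44], [-1.29, 4.43], [0.15, 1.84], [-2.92, 2.92]. Speed limits (rad/s): [2.57, 2.57, 3.14, 3.14, 3.14, 3.14, 3.14].

INTERFACE

Orientations are given as a rotation vector (axis times angle).
In Python, from cell import robot, grip, kin, viewer gives the robot as it stands. Calls block until the motion is done:
- robot.movep(position, orientation): joint-space move of the TCP to a pose.
- robot.servo_line(position, feed=150, rotation=None): straight line of the TCP; rotation=None keeps the orientation; feed is the mean speed in mm/s.
- robot.goto_joints(angles): joint-space move.
- grip(opening, newtons=None): opening from 0.0 (shut) to 1.0 (fully open); newtons is the grip in N (None keeps the last); returns when the fingers have stopped.
- robot.hold(seconds).
- kin.ik(position, orientation): joint angles nearest the present ones, or None.
- robot.observe(): the state.
- viewer.read_camera(name): name is "scene" or "top" or "wrist"; returns the picture (400x640x3 uint8, red, green, blue); there is no depth.
- viewer.camera_info(name): a dict with "camera_matrix" (3x3 intrinsics, pixels), "R" (3x3) and "t" (3): a world point X has camera coordinates R X + t. Camera axes: x right, y down, z forward; pixel columns grow to the right and rows downward; lengths in mm; the calibration is good to about 2 mm. A picture is of the moment at which its call begins: read the wrist's pose just before it. camera_info takes no time and is no camera call; for the wrist camera it gives the pose at the moment of the call.
A pose or a line that the arm cannot do raises robot.IKError and nothing moves.
- robot.job_done(): hands the job in; it is judged then, once.
Trained networks look in the newest picture that a camera, given by its name, has taken for a name from the list of things; names that differ only in an ending like _2 or _b are one class to them, and where a whole thing is asked for, a point or a joint stands for the part that bears it (a point fixed in the world has none). Each returns a list of dicts, best first, with "confidence" (0 to 1); they miss things now and then, are a little off and sometimes report something else, mostly with a low value. They report only what shows in the picture. A call takes as long as a camera call. They do not tell look-alikes from the thing itself.
- viewer.silhouettes(name, camera): "mask" (400x640 bool, what is visible of it).
- viewer.pinpoint(name, camera): "at" ([x, y, z] in mm, in the coordinates of the camera as it stood for that picture, good to about 4 mm: a listed point, or the origin of a listed thing).
The state is a dict: "t": time; "joints": joint angles; "joint_velocities": joint speeds; "joint_torque": joint torques, N m; "tcp_pos": TCP position; "tcp_rot": TCP orientation; "contact_force": force on the tool from outside, world axes, zero at the start; "wrist_torque": the same for the moment, N m; "grip_width": opening from 0.0 (shut) to 1.0 (fully open); "grip_force": force on a finger pad.
Only numpy, scipy, OpenCV 4.12 (cv2) and the standard library are available. Lean on these libraries where they do the work, as an engineer would, in place of code of your own. Each camera call takes 0.05 s, during which the arm holds its last target. There are 200 camera calls.

TASK

Push the three loose black screw caps across the deck of the light-grey cap feeder with the fingertips, through the narrow gate, one after another, so that each drops into the pocket behind it. Do not pick the caps up, and leave the vial and the steel weight on the deck standing where they are.

Things in the scene. Friction and masses are not known exactly. Their poses are not given: they have to be found in the camera images.
- feeder: light-grey plastic cap feeder fixed to the bench; origin on the bench under it. Its +x runs from the deck through the gate to the pocket (yaw up to 1.1 rad either way from straight ahead of the robot), z up. Flat deck, top 65 mm above the bench, x = -110 to +50 mm, y = -125 to +125 mm, open at -x; rims along y = +-125 mm and a 6 mm thick wall beyond x = 50 mm, all 14 mm high
- gate (a point): middle of the gate at deck level (65 mm above the bench), at x = 50, y = 0 mm of the feeder, same axes. The gate is a 44 mm wide opening in the wall; 14 mm high, 4 mm thick funnel rails lead to it, their inner faces from 55 mm either side of the middle, 30 mm before it, to 22 mm at the gate. The deck ends right here: beyond it is the drop into the pocket
- pocket (a point): centre of the floor of the pocket behind the gate, 4 mm above the bench, at x = 85, y = 0 mm of the feeder, same axes. Open-topped, inside 70 mm along x, 76 mm along y; 61 mm drop from the deck; its walls end 79 mm above the bench
- cap_a: one of three identical loose black plastic screw caps, a plain knurled disc 30 mm in diameter and 12 mm tall, 15 g, lying flat on the feeder's deck at the start; origin at its centre (6 mm above its underside), z its axis. It slides, it does not roll away
- cap_b: one of three identical loose black plastic screw caps, a plain knurled disc 30 mm in diameter and 12 mm tall, 15 g, lying flat on the feeder's deck at the start; origin at its centre (6 mm above its underside), z its axis. It slides, it does not roll away
- cap_c: one of three identical loose black plastic screw caps, a plain knurled disc 30 mm in diameter and 12 mm tall, 15 g, lying flat on the feeder's deck at the start; origin at its centre (6 mm above its underside), z its axis. It slides, it does not roll away
- vial: small amber glass vial with a black cap standing on the deck beside the funnel, 24 mm in diameter, 45 mm tall, 30 g; origin at the centre of its underside. Not to be moved
- weight: steel balance weight with a knob, standing on the deck on the other side of the funnel, 24 mm in diameter, 40 mm tall, 100 g; origin at the centre of its underside. Not to be moved
Mind the look-alikes: they are no part of the job. What is shaped like the cap_b but green or yellow is not meant.

How it is judged (in metres and radians):
On the way, in this order (a step that is already met when the one before it is completed fails the run):
1. a first cap has dropped through the gate into the pocket (((x of cap_a in the frame of feeder between 0.05 and 0.12 m and y of cap_a in the frame of feeder between -0.038 and 0.038 m and z of cap_a in the frame of feeder below 0.061 m) or (x of cap_b in the frame of feeder between 0.05 and 0.12 m and y of cap_b in the frame of feeder between -0.038 and 0.038 m and z of cap_b in the frame of feeder below 0.061 m) or (x of cap_c in the frame of feeder between 0.05 and 0.12 m and y of cap_c in the frame of feeder between -0.038 and 0.038 m and z of cap_c in the frame of feeder below 0.061 m))), for 0.1 s.
2. a second cap has followed on its own ((((x of cap_a in the frame of feeder between 0.05 and 0.12 m and y of cap_a in the frame of feeder between -0.038 and 0.038 m and z of cap_a in the frame of feeder below 0.061 m) and (x of cap_b in the frame of feeder between 0.05 and 0.12 m and y of cap_b in the frame of feeder between -0.038 and 0.038 m and z of cap_b in the frame of feeder below 0.061 m)) or ((x of cap_a in the frame of feeder between 0.05 and 0.12 m and y of cap_a in the frame of feeder between -0.038 and 0.038 m and z of cap_a in the frame of feeder below 0.061 m) and (x of cap_c in the frame of feeder between 0.05 and 0.12 m and y of cap_c in the frame of feeder between -0.038 and 0.038 m and z of cap_c in the frame of feeder below 0.061 m)) or ((x of cap_b in the frame of feeder between 0.05 and 0.12 m and y of cap_b in the frame of feeder between -0.038 and 0.038 m and z of cap_b in the frame of feeder below 0.061 m) and (x of cap_c in the frame of feeder between 0.05 and 0.12 m and y of cap_c in the frame of feeder between -0.038 and 0.038 m and z of cap_c in the frame of feeder below 0.061 m)))), for 0.1 s.
3. the third cap has followed on its own (x of cap_a in the frame of feeder between 0.05 and 0.12 m and y of cap_a in the frame of feeder between -0.038 and 0.038 m and z of each of cap_a, cap_b, cap_c in the frame of feeder below 0.061 m and x of cap_b in the frame of feeder between 0.05 and 0.12 m and y of cap_b in the frame of feeder between -0.038 and 0.038 m and x of cap_c in the frame of feeder between 0.05 and 0.12 m and y of cap_c in the frame of feeder between -0.038 and 0.038 m), for 0.1 s.
At the end, for the whole second after the job is handed in: all three caps lie at rest in the pocket, at any tilt, their centres within its walls and at least 4 mm below deck level; the vial and the weight stand upright within 15 mm of where they started (all of step 3 and linear speed of each of cap_a, cap_b, cap_c below 0.03 m/s and distance of each of vial, weight from where it was at the start of the episode below 0.015 m and angle between each of vial, weight's own z axis and vertical below 0.35 rad); the robot touches nothing.
It fails at once if a cap is lifted (its centre more than 12 mm above where it lies on the deck) (z of any of cap_a, cap_b, cap_c in the frame of feeder above 0.083 m).
It fails at once if the vial is shifted by more than 15 mm or tipped (distance of vial from where it was at the start of the episode above 0.015 m or angle between vial's own z axis and vertical above 0.35 rad).
It fails at once if the steel weight is shifted by more than 15 mm or tipped (distance of weight from where it was at the start of the episode above 0.015 m or angle between weight's own z axis and vertical above 0.35 rad).
It also fails if it takes over 69 s, if anything falls off the work surface, if the arm or the gripper's body presses on something with over 40 N, if the wrist force passes 120 N, or if a joint passes its speed limit or range.

## Working session

There is one attempt and no reset: what is moved stays moved. The work goes in short steps, each a Python script; the robot and the scene stay as the last script left them, time stands still between calls to the robot, and variables do not carry over. Pictures are saved under pics/ and viewed, at most 10 in all, crops included, and the job is handed in when it is done.

```bash
ls; mkdir -p pics; python3 - <<'E'
from cell import robot, grip, kin, viewer
import cv2, numpy as np
for c in ["top","scene"]:
    im=viewer.read_camera(c); cv2.imwrite(f"pics/{c}0.png",im[:,:,::-1])
    i=viewer.camera_info(c); R=np.array(i["R"]);t=np.array(i["t"]); K=np.array(i["camera_matrix"])
    print(c,"cam at",(-R.T@t).round(),"K",K.round(1).tolist())
    for n in ["cap_a","gate","pocket","feeder","vial","weight"]:
        for d in viewer.pinpoint(n,c):
            a=np.array(d["at"]); p=K@a; print(n,round(d["confidence"],2),(R.T@(a-t)).round(1),(p[:2]/p[2]).round())
print(robot.observe()["t"], robot.observe()["tcp_rot"])
E
```

```text
pics
top cam at [436.  47. 704.] K [[421.6, 0.0, 327.1], [0.0, 421.6, 197.3], [0.0, 0.0, 1.0]]
cap_a 0.86 [580.5 155.2  70.6] [252. 166.]
cap_a 0.83 [384.9  84.    5.8] [301. 293.]
cap_a 0.82 [502.4  51.9  71.3] [320. 217.]
cap_a 0.78 [377.  152.1   5.8] [258. 299.]
cap_a 0.7 [540.1 103.3  72.8] [286. 192.]
cap_a 0.68 [664.7 133.8  64.9] [268. 115.]
cap_a 0.2 [636.7  45.6  67.3] [324. 132.]
gate 0.74 [636.5  45.2  66.3] [324. 132.]
gate 0.38 [553.5  -6.1  67.8] [358. 184.]
pocket 0.91 [662.4  35.2   2.5] [330. 129.]
feeder 0.65 [596.6  72.6   1. ] [308. 166.]
vial 0.48 [553.7  -6.6  68.3] [358. 183.]
weight 0.71 [661.5 133.9  68.6] [267. 116.]
weight 0.56 [636.8  49.2  64.4] [321. 132.]
scene cam at [777. 344. 583.] K [[421.3, 0.0, 316.5], [0.0, 421.3, 197.4], [0.0, 0.0, 1.0]]
cap_a 0.84 [540.6 105.4  78.4] [332. 241.]
cap_a 0.81 [381.3  87.4   6.7] [392. 207.]
cap_a 0.65 [499.6  51.7  74.8] [328. 205.]
cap_a 0.58 [576.3 155.9  73.8] [337. 281.]
cap_a 0.58 [369.9 144.8   3.4] [421. 226.]
gate 0.86 [632.2  46.6  66.4] [256. 254.]
pocket 0.77 [663.7  28.8   4.6] [237. 279.]
feeder 0.69 [596.3  75.6   3.6] [291. 275.]
vial 0.82 [550.5  -4.8  66.2] [280. 204.]
vial 0.54 [545.7 104.9  77.4] [329. 243.]
vial 0.21 [499.1  52.4  77. ] [329. 205.]
weight 0.87 [659.2 130.4  65.5] [277. 308.]
weight 0.75 [574.7 155.5  75.6] [338. 279.]
0.7 [ 3.09916753e+00  5.13992655e-01 -7.14586150e-05]
```

View pics/top0.png

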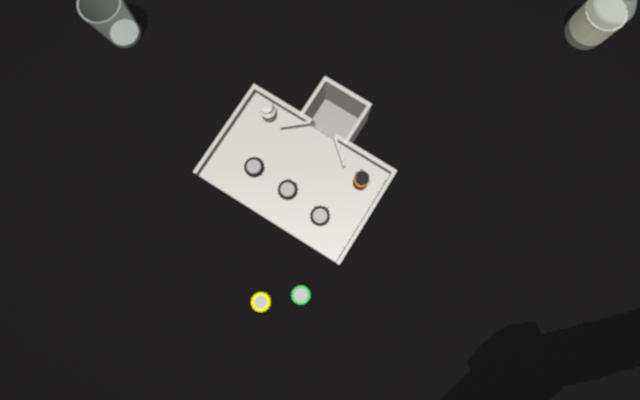

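```bash
python3 -c "
import cv2
a=cv2.imread('pics/top0.png')[80:260,200:420]
cv2.imwrite('pics/crop.png',cv2.resize(a,None,fx=3.3,fy=3.3,interpolation=2))"
```

```text
(no output)
```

View pics/crop.png

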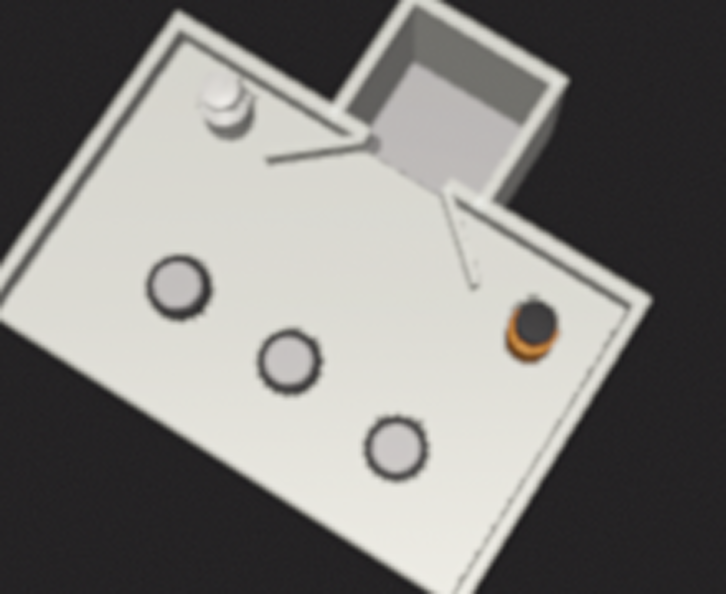

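The three black caps lie on the deck at about (252,166), (287,190) and (320,215). The look-alikes, yellow at (261,301) and green at (301,295), are on the bench, so I'm ignoring them. The vial is at (361,180) and the weight at (268,113). Next I'm fitting the feeder pose from its rim corners.

```bash
cat > h.py <<'E'
import numpy as np, cv2
from scipy.spatial.transform import Rotation as Ro
from scipy.optimize import least_squares
from cell import robot, grip, kin, viewer
def cam(c):
    i=viewer.camera_info(c); return [np.array(i[k],float) for k in ("camera_matrix","R","t")]
def ray(c,uv,z):
    K,R,t=cam(c); C=-R.T@t; d=R.T@np.linalg.solve(K,[*uv,1]); return C+d*(z-C[2])/d[2]
def proj(c,X):
    K,R,t=cam(c); p=(X@R.T+t)@K.T; return p[:,:2]/p[:,2:]
def toW(F,p,z=0):
    c,s=np.cos(F[2]),np.sin(F[2]); return np.array([F[0]+c*p[0]-s*p[1],F[1]+s*p[0]+c*p[1],z])
def toF(F,X):
    c,s=np.cos(F[2]),np.sin(F[2]); d=np.array(X[:2])-F[:2]; return np.array([c*d[0]+s*d[1],-s*d[0]+c*d[1]])
E
python3 - <<'E'
from h import *
o=np.array([200,80])
uv=np.array([o+np.array([178,11])/3.3,o+np.array([651,299])/3.3,[193.5,172.5],[339.5,264]])
def pts(p):
    w=p[3]; return np.array([toW(p,q,79) for q in [(56,125+w),(56,-125-w),(-110,125+w),(-110,-125-w)]])
r=least_squares(lambda p:(proj("top",pts(p))-uv).ravel(),[597,73,-.5,6])
F=r.x; print("feeder",F.round(3),"res",r.fun.round(1)); np.save("F.npy",F[:3])
print("gate world",toW(F,(50,0),65).round(1),"pocket",toW(F,(85,0),4).round(1))
for c in ["top","scene"]:
    viewer.read_camera(c)
    for n in ["cap_a","vial","weight"]:
        K,R,t=cam(c)
        for d in viewer.pinpoint(n,c):
            a=np.array(d["at"]); p=K@a; X=R.T@(a-t)
            if X[2]>50 and d["confidence"]>.4: 
                Y=ray(c,p[:2]/p[2],71 if n=="cap_a" else 65); print(c,n,round(d["confidence"],2),toF(F,Y).round(1),toF(F,X).round(1))
    for d in viewer.silhouettes("cap_a",c):
        m=cv2.moments(d["mask"].astype(np.uint8),True); g=(m["m10"]/m["m00"],m["m01"]/m["m00"]); print(c,"mask",round(d["confidence"],2),toF(F,ray(c,g,72)).round(1),m["m00"])
E
```

```text
feeder [ 5.93851e+02  7.40210e+01 -5.64000e-01  4.71300e+00] res [ 0.2  0.5 -0.1 -0.4 -0.2 -0.4  0.1  0.3]
gate world [636.1  47.3  65. ] pocket [665.7  28.6   4. ]
top cap_a 0.81 [-58.5  -3.8] [-58.8  -4.3]
top cap_a 0.74 [-68.4 -69.1] [-68.5 -69.2]
top cap_a 0.59 [-52.3  61. ] [-52.4  60.7]
top vial 0.74 [  9.1 -87.6] [  9.1 -87.6]
top weight 0.79 [26.6 86.8] [27.5 88. ]
top mask 0.85 [-54.3  58.3] 334.0
top mask 0.85 [-176.4 -104.9] 280.0
top mask 0.76 [-64.5 -67.2] 316.0
top mask 0.67 [-216.   -61.1] 270.0
scene cap_a 0.82 [-60.1  -6.4] [-58.9  -1.1]
scene cap_a 0.55 [-68.6 -76.8] [-67.7 -72.2]
scene vial 0.61 [  8.9 -96.1] [  8.9 -95.2]
scene mask 0.87 [-58.8  -3.3] 370.0
scene mask 0.85 [-201.4  -11.3] 273.0
scene mask 0.66 [-56.4  59. ] 466.0
scene mask 0.62 [-65.3 -66.7] 289.0
scene mask 0.58 [-163.   -55.9] 272.0
```

```bash
cat >> h.py <<'E'
F=np.load("F.npy"); ZP,ZT,G=69.,105.,10/92
def rot(a,flip):          # tool down, pushing heading a in the feeder frame
    h=a+F[2]+(np.pi if flip else 0); c,s=np.cos(h),np.sin(h)
    return Ro.from_matrix(np.array([[c,s,0],[s,-c,0],[0,0,-1]]).T.T).as_rotvec()
def pose(p,a,z):          # the flip that keeps joint 7 nearest to its middle
    best=None
    for f in (0,1):
        q=kin.ik(toW(F,p,z),rot(a,f))
        if q is not None and (best is None or abs(q[6])<best[0]): best=(abs(q[6]),rot(a,f),q)
    return best
def caps(c="top"):
    viewer.read_camera(c); out=[]
    for d in viewer.silhouettes("cap_a",c):
        m=cv2.moments(d["mask"].astype(np.uint8),True); g=(m["m10"]/m["m00"],m["m01"]/m["m00"]); out.append((round(d["confidence"],2),*toF(F,ray(c,g,72)).round(1)))
    return [o for o in out if o[1]>-125]
def push(start,a,way,feed=60):
    r=pose(start,a,ZT)[1]
    robot.movep(toW(F,start,ZT),r); robot.servo_line(toW(F,start,ZP),feed=80)
    for w in way:
        robot.servo_line(toW(F,w,ZP),feed=feed); o=robot.observe(); print("at",toF(F,o["tcp_pos"]).round(1),o["tcp_pos"][2].round(1) if hasattr(o["tcp_pos"],'round') else o["tcp_pos"][2],"f",np.round(o["contact_force"],1))
    back=np.array(way[-1])-22*np.array([np.cos(a),np.sin(a)])
    robot.servo_line(toW(F,back,ZP),feed=120); robot.servo_line(toW(F,back,ZT),feed=120)
E
python3 - <<'E'
from h import *
for p,a in [((-98,-3.8),0),((35,0),0),((-90,-92),np.pi/4),((-15,-17),np.pi/4),((-78,84),-.8),((-15,17),-.8)]:
    b=pose(p,a,ZP); print(p,None if b is None else np.round(b[2],2))
p=(-98,-4); r=pose(p,0,200)[1]
robot.movep(toW(F,p,200),r); grip(G); o=robot.observe(); print(o["grip_width"],o["t"])
push(p,0,[(-84,-3.6),(-25,0),(35,0)])
print(robot.observe()["t"],caps("scene"))
cv2.imwrite("pics/s1.png",viewer.read_camera("scene")[100:400,100:540,::-1])
E
```

```text
(-98, -3.8) [ 0.43  0.63 -0.95  1.96  0.65  0.9   0.15]
(35, 0) [ 0.41  0.72 -0.79  1.71  0.6   0.98  0.4 ]
(-90, -92) [ 0.71  0.62 -1.1   2.07  0.73  0.9   0.98]
(-15, -17) [ 0.42  0.64 -0.79  1.84  0.57  0.91  1.15]
(-78, 84) [ 0.24  0.71 -0.86  1.77  0.64  0.97 -0.67]
(-15, 17) [ 0.27  0.62 -0.66  1.79  0.48  0.9  -0.4 ]
0.10912518813400394 5.2667
at [-83.4  -3.6] 69.1 f [-0.  -0.3 -0.4]
at [-25.5   0.1] 69.0 f [ 0.5  0.1 -0.7]
at [34.5  0.2] 69.0 f [-0.2  0.1 -0.5]
9.7833 [(0.67, np.float64(-55.7), np.float64(59.3)), (0.66, np.float64(-66.0), np.float64(-66.2)), (0.59, np.float64(-58.1), np.float64(-4.0))]
```

View pics/s1.png

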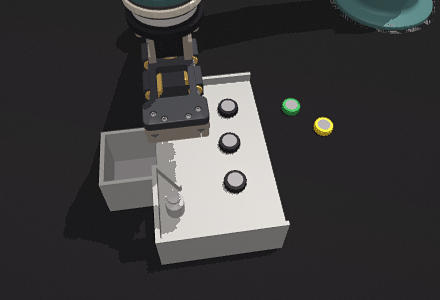

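The scene picture shows all three caps still in place: (234,181), (229,142) and (227,107) in the crop. The push missed the middle cap, so I'm checking the fingers in the wrist and top views.

```bash
python3 - <<'E'
from h import *
o=robot.observe(); print({k:np.round(v,3).tolist() for k,v in o.items()})
K,R,t=cam("wrist"); print("wrist cam rel tcp in tool frame",(Ro.from_rotvec(o["tcp_rot"]).as_matrix().T@(-R.T@t-np.array(o["tcp_pos"]))).round(1))
print("tcp pixel in top/scene", proj("top",np.array([o["tcp_pos"]])).round(),proj("scene",np.array([o["tcp_pos"]])).round())
a=viewer.read_camera("wrist"); b=viewer.read_camera("top")
cv2.imwrite("pics/w1.png",np.vstack([cv2.resize(a,(480,300)),cv2.resize(b,(480,300))])[:,:,::-1])
E
```

```text
{'t': 9.933, 'joints': [0.468, 0.679, -0.895, 1.73, 0.606, 1.035, 0.364], 'joint_velocities': [-0.0, 0.003, -0.0, -0.001, -0.0, 0.001, 0.002], 'joint_torque': [0.025, -49.592, -13.41, -19.748, -0.044, 0.039, -0.0], 'tcp_pos': [604.386, 66.679, 104.21], 'tcp_rot': [-0.874, -3.017, 0.001], 'contact_force': [-0.439, -0.224, -0.343], 'wrist_torque': [0.055, -0.129, -0.029], 'grip_force': 0.0, 'grip_width': 0.11}
wrist cam rel tcp in tool frame [  73.8   -0.5 -204.1]
tcp pixel in top/scene [[309. 145.]] [[279. 237.]]
```

View pics/w1.png

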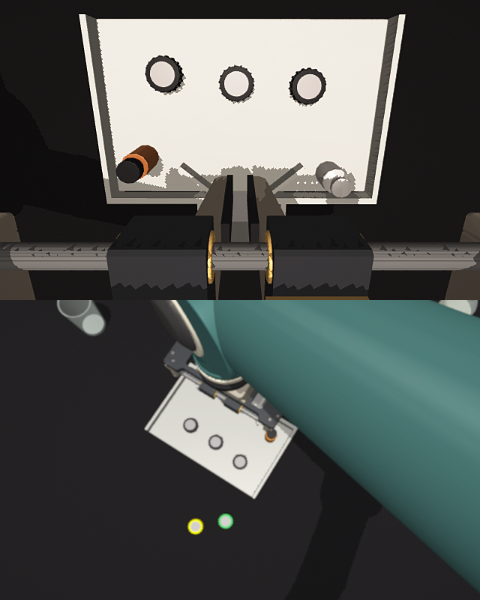

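The wrist picture shows the caps untouched at about (164,74), (236,83) and (308,86), with the fingers near the gate at (240,180). I'm comparing where the TCP should project with where the tips appear.

```bash
python3 - <<'E'
from h import *
o=robot.observe(); p=np.array(o["tcp_pos"]); M=Ro.from_rotvec(o["tcp_rot"]).as_matrix()
K,R,t=cam("wrist"); print(K.round(0).tolist())
for n,q in {"tcp":(0,0,0),"grasp":(0,0,-19),"x+10":(10,0,0),"y+5":(10,5,0),"y-5":(10,-5,0),"y+23":(10,23,0)}.items(): print(n,proj("wrist",np.array([p+M@np.array(q,float)])).round())
for n,f in {"midcap":(-58.5,-4,72),"gate":(50,0,65),"railL":(20,57,79),"railR":(20,-57,79),"cornerL":(-110,125,79)}.items(): print(n,proj("wrist",np.array([toW(F,f[:2],f[2])])).round())
a=viewer.read_camera("wrist"); cv2.imwrite("pics/w2.png",cv2.resize(a[180:320,200:440],None,fx=3,fy=3)[:,:,::-1])
E
```

```text
[[347.0, 0.0, 320.0], [0.0, 347.0, 200.0], [0.0, 0.0, 1.0]]
tcp [[321. 226.]]
grasp [[321. 237.]]
x+10 [[321. 211.]]
y+5 [[329. 211.]]
y-5 [[312. 211.]]
y+23 [[358. 211.]]
midcap [[315. 107.]]
gate [[321. 255.]]
railL [[403. 224.]]
railR [[239. 224.]]
cornerL [[530.  18.]]
```

View pics/w2.png

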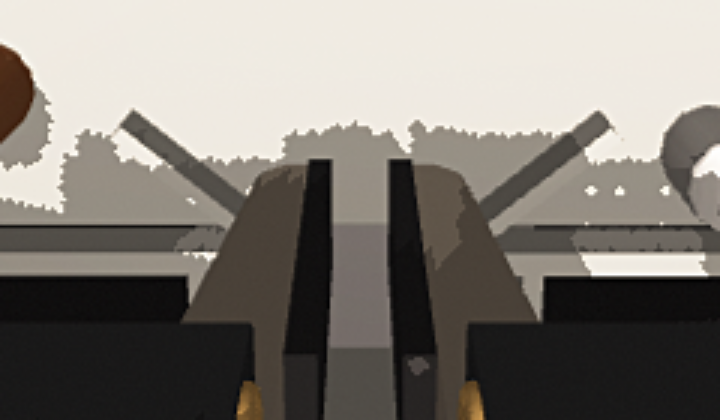

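The feeder and caps project where expected, but the pad tips show at row 233 and not at about 211. The tips of the slightly open fingers therefore seem to sit well above the nominal TCP. I'll find the true tip height by lowering gently onto the free deck.

```bash
python3 - <<'E'
from h import *
p=(-10,0)
robot.servo_line(toW(F,p,75),feed=100); robot.hold(.2)
f0=np.array(robot.observe()["contact_force"])
for z in np.arange(70,44,-1.0):
    robot.servo_line(toW(F,p,z),feed=40); robot.hold(.05); o=robot.observe(); f=np.array(o["contact_force"])-f0
    if abs(f[2])>3: break
print(z,o["tcp_pos"][2],f.round(1),o["t"])
robot.servo_line(toW(F,p,z+3),feed=40)
E
```

```text
45.0 44.96125451149286 [0.6 0.6 0.9] 18.6333
```

```bash
python3 - <<'E'
from h import *
o=robot.observe(); print(np.round(o["tcp_pos"],1),o["grip_width"])
p=np.array(o["tcp_pos"]); M=Ro.from_rotvec(o["tcp_rot"]).as_matrix()
for c in("wrist","scene"): print(c,[proj(c,np.array([p+M@np.array(q,float)])).round()[0].tolist() for q in [(0,0,0),(0,0,-19),(0,0,-36),(10,5,-36),(10,-5,-36)]])
b=viewer.read_camera("scene"); a=viewer.read_camera("wrist")
cv2.imwrite("pics/w3.png",np.vstack([cv2.resize(a[180:320,200:440],(600,300)),cv2.resize(b[160:300,200:440],(600,300))])[:,:,::-1])
E
```

```text
[585.7  79.4  48.3] 0.10952694334402871
wrist [[321.0, 226.0], [321.0, 237.0], [321.0, 250.0], [330.0, 232.0], [311.0, 232.0]]
scene [[297.0, 257.0], [296.0, 251.0], [296.0, 244.0], [303.0, 246.0], [302.0, 240.0]]
```

View pics/w3.png

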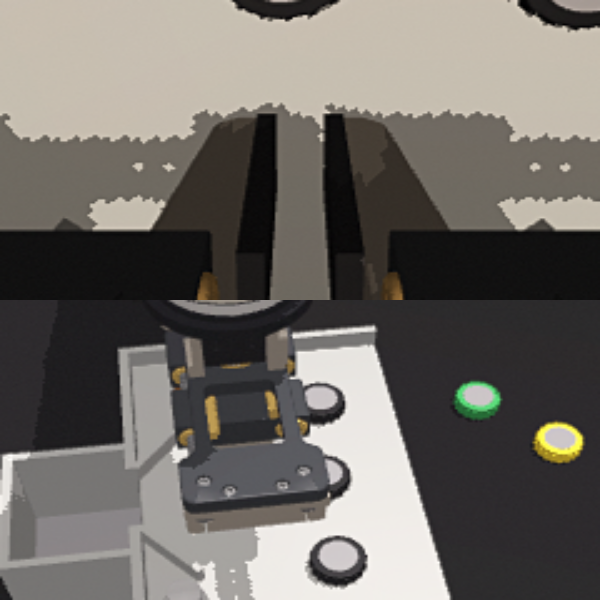

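In the wrist view the tips line up with a point 36 mm behind the nominal TCP: predicted (330,232) and (311,232), seen at about (329,233) and (311,233). So the real tips are about 36 mm short of it, which also explains why the push passed over the caps. I'll confirm by touch behind the middle cap, clear of the vial and weight.

```bash
python3 - <<'E'
from h import *
p=(-94,-4)
robot.servo_line(toW(F,(-10,0),65),feed=150); robot.servo_line(toW(F,p,65),feed=150); robot.servo_line(toW(F,p,40),feed=80); robot.hold(.1)
f0=np.array(robot.observe()["contact_force"])
for z in np.r_[37,35,np.arange(34,20,-1.0)]:
    robot.servo_line(toW(F,p,z),feed=40); o=robot.observe(); f=np.array(o["contact_force"])-f0
    if abs(f[2])>2.5: break
print(z,o["tcp_pos"][2],f.round(1),o["t"])
robot.servo_line(toW(F,p,z+4),feed=40); print(robot.observe()["t"],robot.observe()["tcp_pos"])
E
```

```text
31.0 32.030732540730014 [-4.1 -0.2  9.9] 22.025
22.275 [512.39039066 120.82437752  35.10007007]
```

Contact came at TCP z ≈ 32, so the offset is 33 mm. I'll push at z = 36.5.

```bash
sed -i 's/ZP,ZT,G=69.,105.,/ZP,ZT,G=36.5,62.,/' h.py; python3 - <<'E'
from h import *
for w in [(-25,0),(35,0)]:
    robot.servo_line(toW(F,w,ZP),feed=60); o=robot.observe(); print(toF(F,o["tcp_pos"]).round(1),np.round(o["contact_force"],1))
robot.servo_line(toW(F,(13,0),ZP),feed=120); robot.servo_line(toW(F,(13,0),ZT),feed=150)
robot.movep(toW(F,(-87,-91),ZT),pose((-87,-91),.77,ZT)[1])
print(robot.observe()["t"],"top",caps("top"),"scene",caps("scene"))
a=viewer.read_camera("scene"); cv2.imwrite("pics/s2.png",a[100:400,100:540,::-1])
E
```

```text
[-25.5   0.1] [-0.2 -1.4 -1.1]
[34.5  0.2] [-0.4 -0.5  0.3]
26.025 top [(0.63, np.float64(-53.5), np.float64(58.9))] scene [(0.65, np.float64(71.5), np.float64(27.4)), (0.58, np.float64(-55.7), np.float64(58.7)), (0.57, np.float64(-66.6), np.float64(-66.2))]
```

View pics/s2.png

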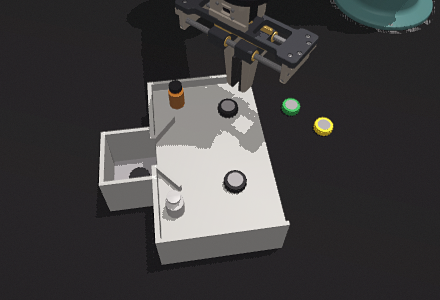

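The first cap lies in the pocket at crop (138,172), and the vial and weight are standing. Now the cap on the vial side.

```bash
cat >> h.py <<'E'
def side(c,tgt=(2,0)):
    c,tgt=np.array(c,float),np.array(tgt,float); d=(tgt-c)/np.linalg.norm(tgt-c); a=np.arctan2(d[1],d[0])
    push(c-34*d,a,[tgt-24.1*d])
    s=(tgt[0]-38,0); robot.movep(toW(F,s,ZT),pose(s,0,ZT)[1])
    k=caps("scene"); print(k); k=[q for q in k if np.hypot(q[1]-tgt[0],q[2]-tgt[1])<22]
    y=k[0][2] if k else tgt[1]; print("cap",k,robot.observe()["t"])
    push((s[0],y),0,[(s[0]+12,y),(12,0),(35,0)])
    print(robot.observe()["t"])
E
python3 - <<'E'
from h import *
side((-66,-67.5))
s=(-60,30); robot.movep(toW(F,(-79,84),ZT),pose((-79,84),-.8,ZT)[1])
print("top",caps("top"),"scene",caps("scene"),robot.observe()["t"])
a=viewer.read_camera("scene"); cv2.imwrite("pics/s3.png",a[100:400,100:540,::-1])
E
```

```text
at [-15.2 -17.2] 36.5 f [ 0.2 -1.1 -0.2]
[(0.94, np.float64(1.6), np.float64(0.2)), (0.7, np.float64(71.4), np.float64(27.3))]
cap [(0.94, np.float64(1.6), np.float64(0.2))] 30.4167
at [-23.2   0.2] 36.7 f [-0.6  0.6  1.5]
at [11.7  0. ] 36.4 f [ 0.4 -0.6 -0.1]
at [35.  -0.1] 36.3 f [-0.2 -0.5  1.1]
33.4583
top [] scene [(0.58, np.float64(-61.6), np.float64(47.6)), (0.54, np.float64(72.5), np.float64(27.4)), (0.53, np.float64(54.8), np.float64(16.9)), (0.43, np.float64(7.7), np.float64(39.2))] 34.525
```

View pics/s3.png

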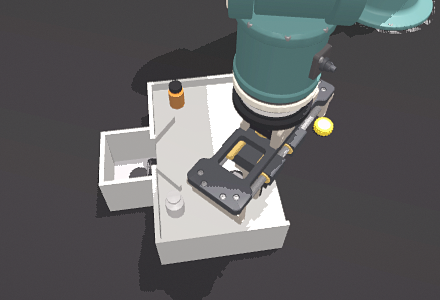

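The second cap is also in the pocket at crop (152,165), next to the first at (138,172). Now the third.

```bash
python3 - <<'E'
from h import *
side((-54.8,58.9))
o=robot.observe(); robot.servo_line(np.array(o["tcp_pos"])+[0,0,60],feed=150)
robot.movep(toW(F,(-200,0),200),o["tcp_rot"])
print("top",caps("top"),"scene",caps("scene"),robot.observe()["t"])
a=viewer.read_camera("scene"); b=viewer.read_camera("top"); cv2.imwrite("pics/s4.png",np.vstack([cv2.resize(a[150:350,150:470],(480,300)),cv2.resize(b[60:260,160:480],(480,300))])[:,:,::-1])
E
```

```text
at [-15.1  17.7] 36.5 f [-0.2  0.1 -0. ]
[(0.76, np.float64(2.3), np.float64(0.2)), (0.48, np.float64(56.2), np.float64(18.8))]
cap [(0.76, np.float64(2.3), np.float64(0.2))] 38.4833
at [-23.2   0.1] 36.7 f [-0.3  0.6  0.4]
at [11.7  0. ] 36.4 f [1.4 0.3 0.5]
at [35.1 -0.1] 36.3 f [0.4 0.3 0.3]
41.525
top [(0.71, np.float64(84.0), np.float64(-9.9)), (0.55, np.float64(64.0), np.float64(-10.7))] scene [(0.54, np.float64(91.8), np.float64(24.9)), (0.5, np.float64(71.7), np.float64(26.4))] 43.1917
```

View pics/s4.png

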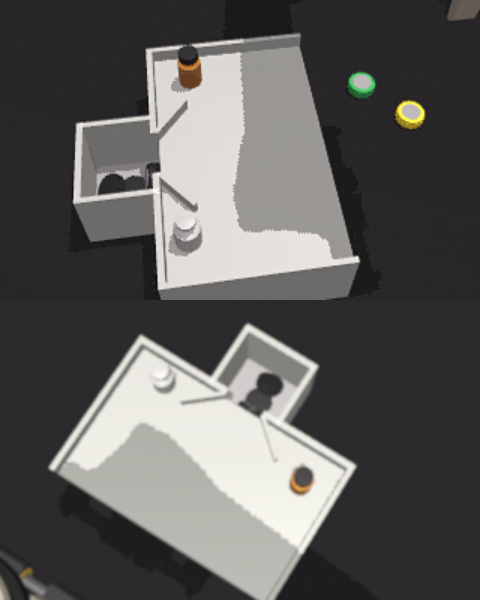

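All three caps are in the pocket, at scene crop (112,183), (135,183) and (152,170). The vial and weight are standing. One cap leans against the gate wall, so I'm checking its height before handing in.

```bash
python3 - <<'E'
from h import *
sc=np.array([251,263.]); tp=np.array([330,131.])
P=[]
for c in("scene","top"):
    K,R,t=cam(c); P.append(K@np.c_[R,t])
X=cv2.triangulatePoints(P[0],P[1],sc,tp).ravel(); X=X[:3]/X[3]; print("tri",toF(F,X).round(1),X[2].round(1))
for z in (15,25,40,55): print(z,[toF(F,ray(c,u,z)).round(0).tolist() for c,u in(("scene",sc),("top",tp))])
for c in("scene","top"):
    viewer.read_camera(c); K,R,t=cam(c)
    for n in("cap_a","vial","weight"):
        for d in viewer.pinpoint(n,c):
            Y=R.T@(np.array(d["at"])-t); f=toF(F,Y)
            if f[0]>-120: print(c,n,round(d["confidence"],2),f.round(1),Y[2].round(1))
E
```

```text
tri [60.7 -4.6] 42.8
15 [[60.0, -20.0], [72.0, -1.0]]
25 [[59.0, -14.0], [69.0, -3.0]]
40 [[58.0, -5.0], [65.0, -5.0]]
55 [[56.0, 4.0], [61.0, -7.0]]
scene cap_a 0.65 [74.8  5. ] 14.7
scene cap_a 0.57 [97.1 -3.9] 25.1
scene cap_a 0.49 [56.2 -0.9] 33.6
scene cap_a 0.45 [47.6  0.1] 67.1
scene vial 0.72 [  5.8 -91.6] 66.1
scene weight 0.9 [25.9 84.1] 65.8
top cap_a 0.48 [99.7 -3.3] 19.3
top cap_a 0.4 [57.7 -1. ] 28.3
top vial 0.49 [ 10.6 -87.2] 67.8
top weight 0.69 [29.2 88.2] 65.3
```

The leaning cap's centre is at about x = 57, z ≈ 31 mm, inside the pocket and well below 61 mm. Handing in.

```bash
python3 -c "
from cell import robot
print(robot.job_done(), robot.observe()['t'])"
```

```text
the job is handed in; nothing more can be done
the job is handed in; nothing more can be done
```

I pushed all three black caps through the gate one at a time, and the last camera views showed them in the pocket with the vial and weight still standing in place; the job is handed in, but no verdict came back.

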